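# Press an edging strip onto a primed panel with the jig's wedge

### The arm

A 6-joint arm with a two-finger parallel gripper is mounted at the origin on the work surface. World frame = base frame: x ahead of the robot, y to its left, z up, the work surface at z = 0. Lengths are in m, angles in rad, forces in N, time in s.
With the tool pointing down it reaches from about 0.25 to 0.775 m from the base axis. Payload 4 kg.
Tool frame: the origin (TCP) lies at the very end of the fingers, on their centre line; the grasp point (between the pads) lies 19 mm behind it (robot.pinch_z is the distance from the TCP to the grasp point, in m); z points along the fingers, y is the line along which they close (so a half turn about z gives the same grasp; the last joint's range is limited). The gripper opens to 94 mm and grips with 3 to 60 N. Pads are 16 mm wide; open, the fingers measure 119 mm over their backs; the gripper's body (75 mm by 177 mm) begins 78 mm behind the grasp point.
Start: joints at [-1.352, 0.087, 1.371, -0, 1.684, -0.103], TCP at [0.174, -0.522, 0.206] pointing down, gripper open.
Joint ranges: [-3.1, 3.1], [-0.76, 2.03], [0.27, 2.55], [-1.08, 4.22], [0.17, 2.65], [-2.57, 2.57]. Speed limits (rad/s): [2.79, 2.79, 3.14, 3.14, 3.14, 3.14].

### API

Orientations are given as [roll, pitch, yaw] about the fixed x, y, z axes, in that order (R = Rz(yaw) Ry(pitch) Rx(roll)).
In Python, from bench import robot gives the robot as it stands.
- The arm moves only by the tool arm_command, never from a script. Its argument "targets" is one flat list of numbers, 7 for each row, row after row: the turn, a rotation vector about the tool's x, y, z in degrees, then the shift along the tool's x, y, z in mm, then the closure, from -1 (fully open) to 1 (shut). In form: [ax, ay, az, x, y, z, hand, ax, ay, az, x, y, z, hand, ...]. A call has 1 to 20 rows; each row is the pose to reach, as a shift and turn from the pose commanded when the call began, along the tool's axes at that moment; what a row does not reach only later rows make up. A row lasts 1/10 s, in which the tool goes at most 50 mm and 8.59 degrees, less where a joint would pass 70% of its speed; a pose out of reach is approached as far as the arm can. A call with a gripper value outside its range is refused whole. The fingers move at their own pace and stop on an object; the grip force is fixed at half the most. Time passes only in rows, so rows that repeat a pose let the fingers close. It gives the time, the measured TCP pose, the force, the opening and the grip force at its end, in the units of the state.
- robot.get_obs(): the state, without advancing time (a new reading comes with each control period).
- robot.snapshot(name): name is "side" or "top" or "wrist"; returns a dict with "color" (420x560x3 uint8, red, green, blue), "range_z" (420x560 float32, m along the optical axis (not along the pixel's ray), 0 where there is no reading), "fx", "fy", "cx", "cy" (pixels), "dist_coeffs" ([k1, k2, p1, p2, k3] as OpenCV has them; the pictures are not rectified), "T" (4x4, takes a point from camera to world coordinates); the wrist camera has in their place "T_tool_cam" (4x4, takes a point from camera to tool coordinates, whose origin is the TCP and whose axes are the flange's). Camera axes: x right, y down, z forward; pixel columns grow to the right and rows downward; lengths in m; the calibration is good to about 2 mm. A picture is of the moment at which its call begins: read the wrist's pose just before it.
- robot.close_job(): hands the job in; it is judged then, once.
The state is a dict: "time": time; "joint_positions": joint angles; "qvel": joint speeds; "joint_torque": joint torques, N m; "tool_pos": TCP position; "ee_rot": TCP orientation; "wrist_force": force on the tool from outside, world axes, zero at the start; "wrist_torque": the same for the moment, N m; "width": finger opening in m; "finger_force": force on a finger pad.
Only numpy, scipy, OpenCV 4.12 (cv2) and the standard library are available. Lean on these libraries where they do the work, as an engineer would, in place of code of your own. Each camera call takes 0.05 s, during which the arm holds its last target. There are 200 camera calls.

### The job

Pick the white panel up by its wooden batten, lower it over the two pins of the gluing jig until it lies flush on the jig's baseboard, and let go of it. Then take the tapered wedge by its parallel tail and slide it, thin end first, into the wide end of the gap between the loose edging strip and the slanted cleat until it jams and presses the strip tight and flush along the panel's edge. Finish still gripping the jammed wedge so that the strip stays pressed (do not let go), with the straight offcut, the two jars and the brush left where they are.

Things in the scene. Friction and masses are not known exactly. Their poses are not given: they have to be found in the camera images.
- jig: Fixed gluing jig: plywood baseboard 18 mm thick, its top (the bed) at z = 18 mm. Origin: on its underside, midway between the two pins. Board spans own x -80 to 135, y -155 to 115 mm; x points away from the robot, y to its left, yaw within 0.25 rad. The seated panel fills x -55 to 55, y -75 to 75 mm; beyond its +x edge lies the loose strip, beyond that the slanted cleat (all given in this frame).
- cleat: Part of the jig, fixed: wooden bar 131 x 28 mm, 18 mm high, on the bed, turned 0.149 rad (slope 0.15) against the jig. Origin: centre of its underside, own y along it. Its -x face is the working face; in the jig's frame it runs from (97, -60) mm at the wide end of the gap to (77, 70) mm at the narrow end. Wood slides on wood with friction of about 0.6.
- gap_mouth (a point): Point on the bed in the wide (-y) end of the gap between strip and cleat, jig frame (85, -60, 18) mm; 22 to 26 mm wide there before wedging. The gap is open at its top and ends, narrowing towards jig +y. The wedge goes in here, thin end towards jig +y, straight side against the strip, yaw equal to the jig's.
- gap_end (a point): Point on the bed in the gap, jig frame (72, 58, 18) mm: about where the middle of the wedge's thin end comes to when the wedge jams and the strip is tight (within 15 mm along jig y). The panel is then pushed back some 1.5 mm, its play on the pins.
- end_stop (a point): Top centre of a fixed wooden block on the bed past the strip's +y end: 16 mm (jig x) by 22 mm (y), 14 mm high, centre at jig (58, 95) mm. It stops the strip from being dragged along by the wedge.
- pin_right (a point): Top of the jig's pin on its -y side. Steel pin 10 mm in diameter, 24 mm high above the bed; the upper 10 mm is a cone narrowing to 4 mm.
- pin_left (a point): Top of the jig's pin on its +y side, like pin_right; 120 mm between the two.
- panel: Loose white primed panel, 110 mm (own x) by 150 mm (y) by 12 mm, 0.17 to 0.34 kg, flat on the bench left of the jig, yaw within 0.5 rad. Two through holes, diameter 13 mm, at own (0, -60) and (0, 60) mm. On its middle a wooden batten to grip: 22 mm (x) by 80 mm (y), 28 mm high, top at z = 40 mm. Origin: centre of the underside. Goes on the pins either way round.
- strip: Loose hardwood edging strip, 12 mm (own x) by 160 mm (own y) by 14 mm high, lying on the jig's bed roughly along the panel's place, at first 3 to 7 mm clear of the seated panel's edge. Origin: centre of the underside. It slides easily on the bed (about 0.02 kg).
- wedge: Loose wooden wedge, 200 mm long (own y), 22 mm high, 0.06 to 0.11 kg. Origin: on the underside, 100 mm from each end. Parallel tail 32 mm wide (x -16 to 16) from y = -100 to -20 mm: grip it near its end. From there it tapers to 14 mm at y = 100 mm: -x side straight (x = -16), +x side slopes from x = 16 to -2 mm. Lies flat right of the jig, thin end away from the robot (yaw -1.72 to -1.42).
- wedge_tip (a point): Middle of the wedge's thin end, at its foot: own (-9, +100, 0) mm of the wedge.
- offcut: Bystander: straight wooden offcut of the wedge's height, 26 by 190 by 22 mm, parallel all along, loose on the bench beside the wedge; the two may have changed places. Origin: centre of the underside, own y along it.
- jar_a: Bystander: small glass jar with a metal cap, 38 mm in diameter, 58 mm high, beyond the panel. Origin: centre of the underside.
- jar_b: Bystander: a second such jar.
- brush: Bystander: paint brush 170 mm long lying on the bench to the right of and beyond the jig. Own x along it.
Things that resemble listed ones, but are neither listed nor needed, are in the scene too. Several things look just like the panel: the one meant starts farthest from the robot's base. What is shaped like the wedge but green or orange is not meant.

How it is judged:
By the outcome, as a careful person would: the job done as asked, in the order asked, and still so for the second after the job is handed in, while the arm keeps its last pose, push and grip.
It also fails if it takes over 53 s, if anything falls off the work surface, if the arm or the gripper's body presses on something with over 40 N, if the wrist force passes 120 N, or if a joint passes its speed limit or range.

## Working session

There is one attempt and no reset: what is moved stays moved. The work goes in short steps, Python scripts to look and compute and a tool call to move; the robot and the scene stay as the last step left them, time stands still between calls to the robot, and variables do not carry over. Pictures are saved under pics/ and viewed, at most 10 in all, crops included, and the job is handed in when it is done.

Besides the shell and the picture viewer there is one more tool, called after "Call:" by a JSON object that holds its "method" and its "body". arm_command: Moves the arm, as the interface text tells. Its arguments: {"type":"object","properties":{"targets":{"type":"array"}},"required":["targets"]}

```bash
mkdir -p pics; ls
cat > h.py <<'E'
import numpy as np, cv2, pickle
from bench import robot
from scipy.spatial.transform import Rotation as R
def snap(n):
    o=robot.get_obs(); s=robot.snapshot(n)
    if n=='wrist':
        T=np.eye(4);T[:3,:3]=R.from_euler('xyz',o['ee_rot']).as_matrix();T[:3,3]=o['tool_pos']
        s['T']=T@np.array(s['T_tool_cam'])
    return s
def K(s): return np.array([[s['fx'],0,s['cx']],[0,s['fy'],s['cy']],[0,0,1.]])
def cloud(s):
    h,w=s['range_z'].shape
    u,v=np.meshgrid(np.arange(w),np.arange(h))
    p=cv2.undistortPoints(np.stack([u,v],-1).reshape(-1,1,2).astype(float),K(s),np.array(s['dist_coeffs'],float)).reshape(h,w,2)
    T=np.array(s['T']);c=np.dstack([p,np.ones((h,w))])*s['range_z'][...,None]
    W=c@T[:3,:3].T+T[:3,3]; W[s['range_z']<=0]=np.nan
    return W
def ray(s,px,z):
    p=cv2.undistortPoints(np.array(px,float).reshape(-1,1,2),K(s),np.array(s['dist_coeffs'],float)).reshape(-1,2)
    T=np.array(s['T']);d=np.c_[p,np.ones(len(p))]@T[:3,:3].T
    return T[:3,3]+d*((z-T[2,3])/d[:,2])[:,None]
def save(n,im): cv2.imwrite(n,cv2.cvtColor(im,cv2.COLOR_RGB2BGR))
E
python3 - <<'E'
from h import *
print(robot.get_obs())
for n in('top','side'):
    s=snap(n);pickle.dump(s,open(n+'.pkl','wb'));save(f'pics/{n}0.png',s['color']);print(n,np.array(s['T']).round(3),s['fx'],s['dist_coeffs'])
E
```

```text
pics
{'time': 0.0, 'joint_positions': array([-1.35210060e+00,  8.79791711e-02,  1.37224354e+00, -1.59226213e-05,
        1.68358995e+00, -1.03126646e-01]), 'qvel': array([-0.00119769,  0.00166145, -0.00070776, -0.00166486, -0.00020206,
        0.00047203]), 'joint_torque': array([-5.48999815e-04, -3.40176308e+01, -3.02433836e+01,  7.17220595e-02,
        3.27058334e-02, -1.78285782e-04]), 'tool_pos': array([ 0.17382041, -0.52123681,  0.2042964 ]), 'ee_rot': array([-3.13938281e+00, -2.12794989e-04,  3.21820367e-01]), 'wrist_force': array([ 0.30713016, -0.19505911, -0.2975934 ]), 'wrist_torque': array([-0.05924471, -0.01836908, -0.01108916]), 'finger_force': 0.0, 'width': 0.0940097421842571}
top [[-0.01  -0.994  0.108  0.354]
 [-1.     0.013  0.019 -0.108]
 [-0.02  -0.107 -0.994  1.626]
 [ 0.     0.     0.     1.   ]] 463.9739916198575 [-0.12223778  0.          0.          0.          0.        ]
side [[-0.884 -0.305  0.353  0.025]
 [-0.467  0.553 -0.69   0.856]
 [ 0.015 -0.775 -0.632  0.944]
 [ 0.     0.     0.     1.   ]] 436.9382419470933 [0.04067721 0.         0.         0.         0.        ]
```

View pics/top0.png

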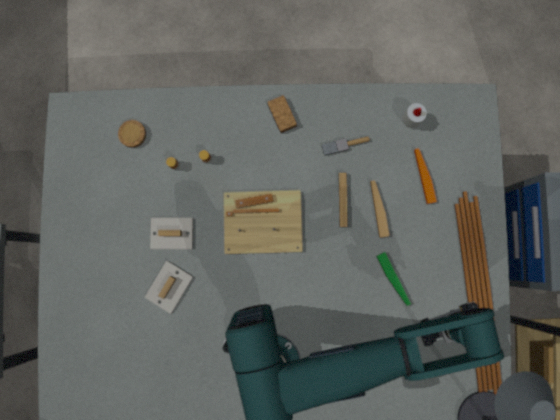

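View pics/side0.png

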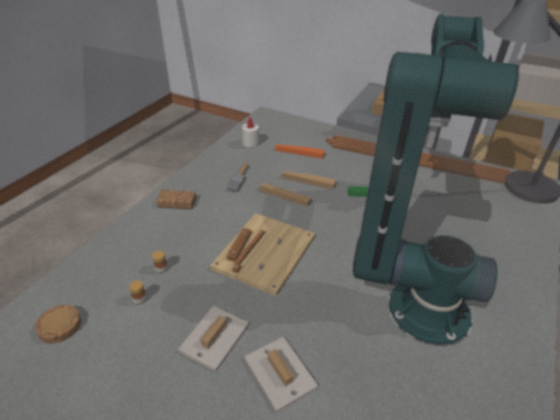

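The top view has two panels, at (172,233) and (169,287). The first is farther from the base, so it is the one meant. The natural wood pieces are the straight offcut (344,200) and the tapered wedge (380,208). The orange (425,176) and green (394,279) wedges are decoys. The jig is at (262,222) and the jars at (172,162) and (205,156).

Run:
```python
from h import *
s=pickle.load(open('top.pkl','rb'));C=cloud(s)
for n,p in dict(panA=(172,233),panAc=(157,225),panB=(169,287),pinL=(242,230),pinR=(276,230),jigTL=(223,191),jigTR=(301,190),jigBR=(302,251),jigBL=(225,253),wtip=(374,182),wend=(384,235),off1=(344,175),off2=(344,225),bench=(330,280)).items():
    print(n,C[p[1],p[0]].round(3), np.linalg.norm(C[p[1],p[0]][:2]).round(3))
# close crop of the two panels and both woods
im=s['color'];a=cv2.resize(im[200:320,130:230],None,fx=4,fy=4,interpolation=3);b=cv2.resize(im[160:280,320:420],None,fx=4,fy=4,interpolation=3)
save('pics/crop0.png',np.hstack([a,b]))
s=snap('wrist');print(s['T_tool_cam'],s['fx'])
```

```text
panA [0.451 0.331 0.041] 0.56
panAc [0.482 0.393 0.015] 0.622
panB [0.265 0.342 0.035] 0.433
pinL [0.461 0.091 0.013] 0.47
pinR [ 0.46  -0.028  0.013] 0.461
jigTL [ 0.602  0.161 -0.003] 0.623
jigTR [ 0.601 -0.117  0.004] 0.612
jigBR [ 0.386 -0.118  0.002] 0.404
jigBL [0.382 0.15  0.016] 0.41
wtip [ 0.622 -0.372  0.029] 0.725
wend [ 0.437 -0.403  0.018] 0.595
off1 [ 0.651 -0.269  0.017] 0.704
off2 [ 0.474 -0.265  0.021] 0.543
bench [ 0.284 -0.214  0.003] 0.356
[[ 3.36382318e-04 -9.59498552e-01 -2.81713356e-01  8.18973575e-02]
 [ 9.99999915e-01  2.55483765e-04  3.23896560e-04  6.65006897e-04]
 [-2.38805092e-04 -2.81713441e-01  9.59498557e-01 -1.77467663e-01]
 [ 0.00000000e+00  0.00000000e+00  0.00000000e+00  1.00000000e+00]] 324.22847804754923
```

View pics/crop0.png

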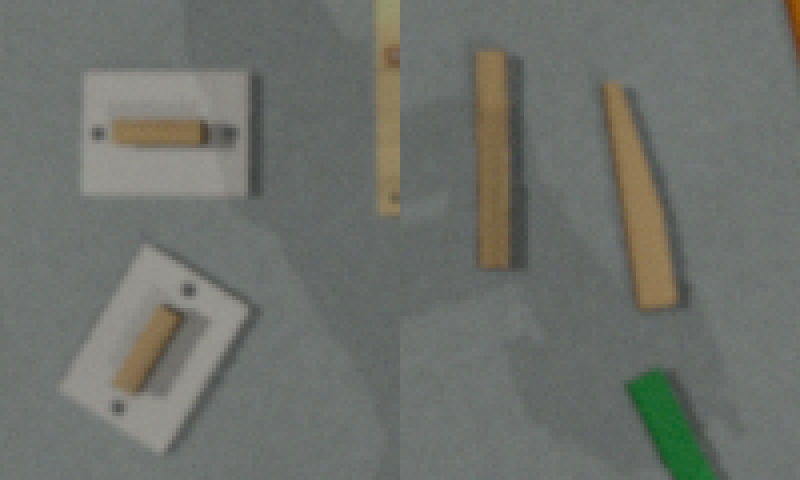

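The crop confirms both choices: the upper white panel is the farther one, and the right-hand natural-wood piece tapers, with a straight left side and its thin end away from the robot. I'll fly over the jig first.

Call:
{"method": "arm_command", "body": {"targets": [0,0,-71.6,455,-398,-56,-1,0,0,-71.6,455,-398,-56,-1,0,0,-71.6,455,-398,-56,-1,0,0,-71.6,455,-398,-56,-1,0,0,-71.6,455,-398,-56,-1,0,0,-71.6,455,-398,-56,-1,0,0,-71.6,455,-398,-56,-1,0,0,-71.6,455,-398,-56,-1,0,0,-71.6,455,-398,-56,-1,0,0,-71.6,455,-398,-56,-1,0,0,-71.6,455,-398,-56,-1,0,0,-71.6,455,-398,-56,-1,0,0,-71.6,455,-398,-56,-1,0,0,-71.6,455,-398,-56,-1,0,0,-71.6,455,-398,-56,-1,0,0,-71.6,455,-398,-56,-1,0,0,-71.6,455,-398,-56,-1,0,0,-71.6,455,-398,-56,-1]}}

```text
time: 1.95
tool_pos: [0.4794, -0.0014, 0.2616]
ee_rot: [3.141, 0.0, 1.569]
wrist_force: [0.2, -0.1, -0.5]
width: 0.0939
finger_force: 0.0
```

Run:
```python
from h import *
o=robot.get_obs();print(o['time'],o['tool_pos'],o['ee_rot'],abs(o['qvel']).max())
s=snap('wrist');pickle.dump(s,open('w1.pkl','wb'));save('pics/w1.png',cv2.resize(s['color'],(800,600),interpolation=3))
```

```text
1.95 [ 0.4793769  -0.00136495  0.26159523] [3.14136966e+00 1.99089085e-04 1.56939230e+00] 0.007320957926288557
```

View pics/w1.png

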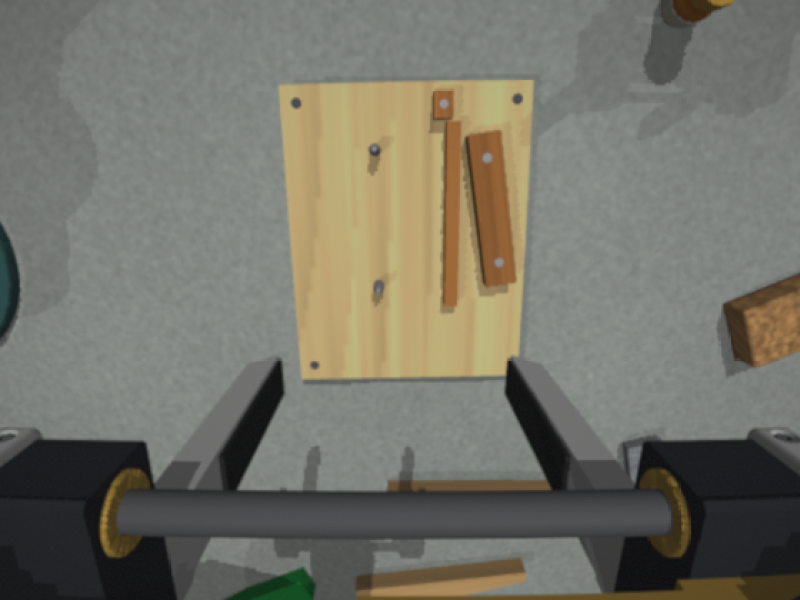

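The picture (800 px scale) shows the pins at (374,149) and (378,286), the strip from (453,122) to (450,305), the cleat at (491,208), the end stop at (443,104), and the board corners at (280,86), (533,81), (518,377) and (303,380). Next is a second view from farther left, then one over the panel.

Call:
{"method": "arm_command", "body": {"targets": [0,0,0,150,-10,0,-1,0,0,0,150,-10,0,-1,0,0,0,150,-10,0,-1,0,0,0,150,-10,0,-1,0,0,0,150,-10,0,-1,0,0,0,150,-10,0,-1]}}

```text
time: 2.6
tool_pos: [0.4698, 0.1486, 0.2615]
ee_rot: [3.141, 0.001, 1.57]
wrist_force: [-0.2, -0.6, -0.0]
width: 0.0939
finger_force: 0.0
```

Run:
```python
from h import *
o=robot.get_obs();print(o['time'],o['tool_pos'],o['ee_rot'],abs(o['qvel']).max())
s=snap('wrist');pickle.dump(s,open('w2.pkl','wb'))
save('pics/w2.png',cv2.resize(s['color'],(800,600),interpolation=3))
```

```text
2.6 [0.46977033 0.14863645 0.26146121] [3.14147336e+00 7.65215580e-04 1.57022646e+00] 0.02248708185745377
```

View pics/w2.png

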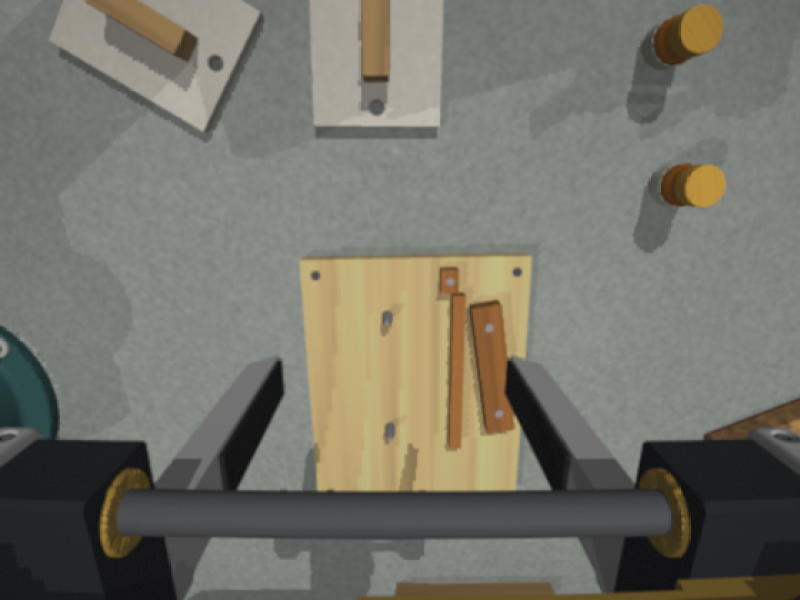

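Call:
{"method": "arm_command", "body": {"targets": [0,0,0,160,-20,0,-1,0,0,0,160,-20,0,-1,0,0,0,160,-20,0,-1,0,0,0,160,-20,0,-1,0,0,0,160,-20,0,-1,0,0,0,160,-20,0,-1]}}

```text
time: 3.25
tool_pos: [0.4502, 0.3079, 0.2614]
ee_rot: [3.141, 0.001, 1.569]
wrist_force: [0.6, -0.0, 0.3]
width: 0.0939
finger_force: 0.0
```

Run:
```python
from h import *
o=robot.get_obs();print(o['time'],o['tool_pos'],o['ee_rot'],abs(o['qvel']).max())
s=snap('wrist');pickle.dump(s,open('w3.pkl','wb'))
save('pics/w3.png',cv2.resize(s['color'],(800,600),interpolation=3))
```

```text
3.25 [0.45023695 0.30786231 0.26140625] [3.14143222e+00 1.30885090e-03 1.56926521e+00] 0.014192328603798682
```

View pics/w3.png

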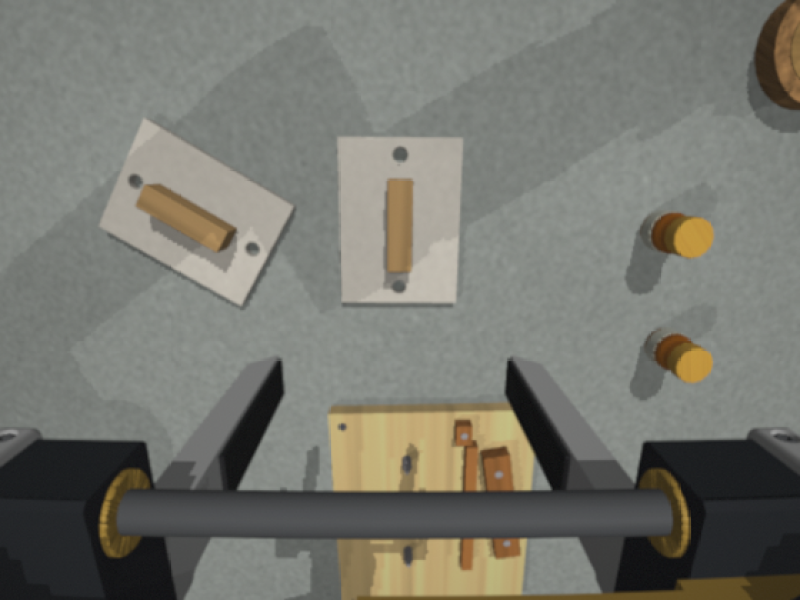

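The w2 picture shows both the jig and the panel, with the panel's near hole at (377,107). In w3 the target panel has holes at (400,154) and (399,287), batten top corners at (387,179), (413,180), (411,272) and (387,272), and outer corners at (337,137), (463,138), (456,303) and (342,304). I'll fit the poses now.

```bash
cat > fit.py <<'E'
from h import *
from scipy.optimize import least_squares
def fit(obs,x0,refine=True):
    # obs: list of (snap, model pts mm, px in 800 scale)
    D=[]
    for s,m,p in obs:
        p=np.array(p,np.float32)*0.7
        if refine:
            g=cv2.cvtColor(s['color'],cv2.COLOR_RGB2GRAY);q=cv2.cornerSubPix(g,p.reshape(-1,1,2).copy(),(3,3),(-1,-1),(3,30,.01)).reshape(-1,2)
            p=np.where(np.linalg.norm(q-p,axis=1)[:,None]<2.5,q,p)
        D.append((s,np.array(m,float)/1000,p))
    def proj(s,W):
        T=np.linalg.inv(np.array(s['T']));return cv2.projectPoints(W,cv2.Rodrigues(T[:3,:3])[0],T[:3,3],K(s),np.array(s['dist_coeffs'],float))[0].reshape(-1,2)
    def f(v):
        r=R.from_euler('z',v[3]).as_matrix()
        return np.concatenate([(proj(s,m@r.T+v[:3])-p).ravel() for s,m,p in D])
    l=least_squares(f,x0,loss='soft_l1');r=f(l.x).reshape(-1,2)
    print('pose',l.x.round(4));print(r.round(1).tolist());return l.x
E
cat > m1.py <<'E'
from fit import *
w1,w2,w3=[pickle.load(open(f'w{i}.pkl','rb')) for i in(1,2,3)]
B=[(-80,115,18),(135,115,18),(135,-155,18),(-80,-155,18)]
print('jig');j=fit([(w1,B,[(280,87),(532,82),(518,375),(303,378)]),(w2,B[:2],[(302,260),(530,257)])],[.46,.03,0,0])
P=[(-55,75,12),(55,75,12),(55,-75,12),(-55,-75,12)];T=[(-11,40,40),(11,40,40),(11,-40,40),(-11,-40,40)]
print('panel');p=fit([(w3,P+T,[(337,137),(463,138),(456,302),(342,302),(387,179),(413,180),(411,272),(387,272)]),(w2,P[2:]+T[2:],[(439,126),(315,126),(389,79),(363,79)])],[.45,.33,0,0])
C=cloud(w3);print('batten z',np.nanmedian(C[135:180,276:284],axis=(0,1)),'panel z',np.nanmedian(C[130:180,245:262],axis=(0,1)))
E
python3 m1.py
python3 - <<'E'
from h import *
# pin tops: blobs above bed in w1 depth
for n in('w1','w2'):
    C=cloud(pickle.load(open(f'{n}.pkl','rb')));m=(C[...,2]>.030)&(C[...,2]<.06)&(abs(C[...,0]-.46)<.03)&(abs(C[...,1]-.03)<.09)
    k,l,st,c=cv2.connectedComponentsWithStats(m.astype(np.uint8))
    for i in range(1,k): print(n,st[i,4],c[i]/.7,C[l==i].mean(0).round(4),C[l==i][:,2].max())
E
```

```text
jig
pose [ 0.4642  0.0393 -0.0019  0.021 ]
[[0.2, 0.2], [0.2, -0.1], [-0.4, -0.4], [-0.1, -0.1], [-0.5, 0.4], [0.4, -0.1]]
panel
pose [ 0.4546  0.3443 -0.0049 -0.0062]
[[0.1, 0.6], [-0.2, 0.6], [0.9, -0.8], [0.3, -0.5], [-0.1, 0.3], [0.7, 0.7], [1.9, -0.8], [-0.5, -0.1], [0.2, 0.8], [-0.9, 0.9], [-0.2, -0.9], [-1.4, -1.2]]
batten z [0.45475987 0.34666484 0.03839455] panel z [0.42047153 0.34751645 0.01039036]
w1 56 [373.41836735 148.90306122] [0.4624 0.0995 0.0356] 0.040748181590785304
w1 44 [377.85714286 287.14285714] [ 0.4649 -0.0184  0.0355] 0.04133048651145366
w2 39 [385.8974359  318.75457875] [0.4623 0.1018 0.0357] 0.041545769630713214
w2 40 [388.71428571 433.92857143] [ 0.4645 -0.018   0.0355] 0.04214239569614525
```

Run:
```python
from fit import *
w2,w3=[pickle.load(open(f'w{i}.pkl','rb')) for i in(2,3)]
P=[(-55,75,12),(55,75,12),(55,-75,12),(-55,-75,12)];T=[(-11,40,40),(11,40,40),(11,-40,40),(-11,-40,40)];H=[(0,60,12),(0,-60,12)]
a=(w3,P,[(337,137),(463,138),(456,302),(342,302)]);b=(w3,T,[(387,179),(413,180),(411,272),(387,272)]);h=(w3,H,[(400,154),(399,287)])
for o in([a],[b],[a,b,h],[(w2,P[2:]+H[1:],[(439,126),(315,126),(377,107)]),a,h]): 
  for r in (0,1): fit(o,[.45,.34,0,0],r)
C=cloud(w3);m=(C[...,2]>.028)&(C[...,2]<.06)&(abs(C[...,0]-.4546)<.03)&(abs(C[...,1]-.34)<.07)
Q=C[m][:,:2].astype(np.float32);print(cv2.minAreaRect(Q*1000),Q.mean(0))
m=(C[...,2]>.006)&(C[...,2]<.06)&(abs(C[...,0]-.4546)<.09)&(C[...,1]>.23)&(C[...,1]<.45)
m&=np.linalg.norm(C[...,:2]-[.4546,.345],axis=2)<.1
print(cv2.minAreaRect(C[m][:,:2].astype(np.float32)*1000))
```

```text
pose [ 0.4553  0.3444 -0.0025 -0.0046]
[[0.2, 0.1], [-0.2, -0.2], [0.0, 0.2], [-0.1, -0.1]]
pose [ 0.4542  0.3446 -0.002  -0.0106]
[[-0.2, 0.0], [0.1, 0.4], [0.7, -0.2], [-0.5, -0.2]]
pose [ 0.455   0.3437 -0.0077 -0.0098]
[[0.1, 0.3], [0.0, -0.2], [0.2, 0.0], [-0.2, -0.1]]
pose [ 0.4539  0.3447 -0.0015 -0.0129]
[[-0.5, -0.1], [0.5, 0.4], [1.3, -0.5], [-1.3, 0.1]]
pose [ 0.4552  0.3444 -0.0029 -0.0055]
[[0.2, 0.1], [-0.3, -0.2], [-0.1, 0.1], [-0.2, -0.2], [-0.0, -0.2], [0.1, -0.8], [0.6, 0.3], [-0.0, 0.2], [-0.1, 0.8], [-0.1, -0.1]]
pose [ 0.4544  0.3448 -0.0014 -0.0094]
[[-0.2, -0.1], [0.2, 0.2], [0.9, -0.3], [-0.3, -0.2], [-0.2, -0.0], [0.8, 0.4], [1.8, -0.5], [-0.8, 0.2], [-0.5, 0.4], [-0.8, -0.1]]
pose [ 0.4553  0.3447 -0.0023 -0.0042]
[[0.8, 0.2], [-0.7, -0.1], [-0.0, 0.4], [0.2, -0.1], [-0.2, -0.5], [0.1, 0.0], [-0.1, -0.2], [-0.1, 0.5], [0.1, -0.2]]
pose [ 0.4549  0.3449 -0.0018 -0.0068]
[[0.6, 0.2], [-1.1, 0.2], [-0.5, 0.2], [0.0, -0.0], [0.4, 0.0], [1.4, -0.6], [0.2, -0.2], [-0.3, 0.4], [-0.4, -0.3]]
((454.8409729003906, 345.45758056640625), (78.38623809814453, 21.023622512817383), 89.72386169433594) [0.45454842 0.34679496]
((454.39117431640625, 345.4508056640625), (148.95021057128906, 110.80305480957031), 89.58811950683594)
```

Call:
{"method": "arm_command", "body": {"targets": [0,0,0.3,37,5,50,-1,0,0,0.3,37,5,100,-1,0,0,0.3,37,5,150,-1,0,0,0.3,37,5,200,-1,0,0,0.3,37,5,230,-1,0,0,0.3,37,5,245,-1,0,0,0.3,37,5,245,-1,0,0,0.3,37,5,245,-1]}}

```text
time: 4.1
tool_pos: [0.4561, 0.3461, 0.018]
ee_rot: [3.139, -0.001, 1.564]
wrist_force: [0.6, 1.1, 0.2]
width: 0.0939
finger_force: 0.0
```

Call:
{"method": "arm_command", "body": {"targets": [0,0,0,0,0,0,1,0,0,0,0,0,0,1,0,0,0,0,0,0,1,0,0,0,0,0,0,1,0,0,0,0,0,0,1,0,0,0,0,0,0,1,0,0,0,0,0,0,1]}}

```text
time: 4.8
tool_pos: [0.4544, 0.3467, 0.0164]
ee_rot: [-3.142, 0.0, 1.566]
wrist_force: [0.3, 0.3, -0.6]
width: 0.0417
finger_force: 0.0
```

Call:
{"method": "arm_command", "body": {"targets": [0,0,0,0,0,0,1,0,0,0,0,0,0,1,0,0,0,0,0,0,1,0,0,0,0,0,0,1,0,0,0,0,0,0,1]}}

```text
time: 5.3
tool_pos: [0.4545, 0.3467, 0.0164]
ee_rot: [3.142, 0.0, 1.566]
wrist_force: [1.1, 1.3, -0.6]
width: 0.0219
finger_force: 30.0
```

Call:
{"method": "arm_command", "body": {"targets": [0,0,0,0,0,-30,1,0,0,0,0,0,-60,1,0,0,0,-10,0,-84,1,0,0,0,-40,2,-84,1,0,0,-0.5,-80,4,-84,1,0,0,-1,-120,6,-84,1,0,0,-1.5,-160,8,-84,1,0,0,-1.5,-200,9,-84,1,0,0,-1.5,-240,10,-84,1,0,0,-1.5,-275,10.8,-84,1,0,0,-1.5,-295,10.8,-84,1,0,0,-1.5,-305.3,10.8,-84,1,0,0,-1.5,-305.3,10.8,-84,1,0,0,-1.5,-305.3,10.8,-84,1,0,0,-1.5,-305.3,10.8,-84,1]}}

```text
time: 6.8
tool_pos: [0.4637, 0.0424, 0.1002]
ee_rot: [-3.141, -0.001, 1.594]
wrist_force: [0.1, -0.3, -3.1]
width: 0.0221
finger_force: 30.0
```

Run:
```python
from h import *
o=robot.get_obs();print(o['time'],o['tool_pos'],o['ee_rot'],o['width'],abs(o['qvel']).max())
s=snap('wrist');pickle.dump(s,open('w4.pkl','wb'))
save('pics/w4.png',cv2.resize(s['color'],(800,600),interpolation=3))
```

```text
6.8 [0.46373874 0.04241424 0.10024274] [-3.14111098e+00 -5.00853306e-04  1.59388098e+00] 0.022050295249711964 0.004738465412890195
```

View pics/w4.png

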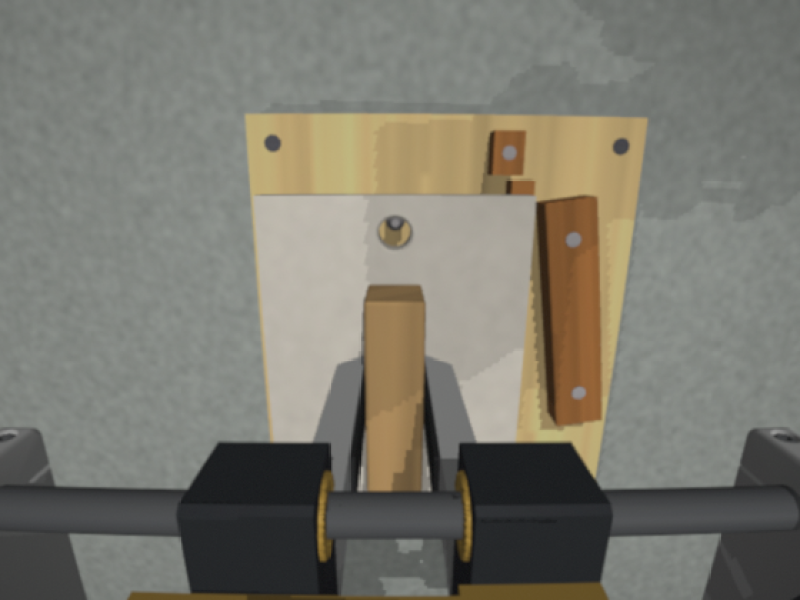

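The left pin shows through the panel's left hole: hole centre (394,231), pin top (394,222). I'll check how well they line up.

Run:
```python
from h import *
s=pickle.load(open('w4.pkl','rb'))
print(ray(s,[(394*.7,222*.7)],.040),ray(s,[(394*.7,231*.7)],.094), ray(s,[(s['cx'],s['cy'])],.04), s['T'][:3,3])
# board top corners (0.016 in camera) as check of jig pose
print(ray(s,np.array([(246,114),(647,118)])*.7,.016))
```

```text
[[0.46222852 0.09994566 0.04      ]] [[0.46219782 0.10186116 0.094     ]] [[0.46325667 0.05415652 0.04      ]] [0.46172975 0.12386733 0.27775024]
[[0.38243457 0.15280321 0.016     ]
 [0.5965624  0.1567333  0.016     ]]
```

Call:
{"method": "arm_command", "body": {"targets": [0,0,0,-1.5,0,15,1,0,0,0,-1.5,0,30,1,0,0,0,-1.5,0,36,1,0,0,0,-1.5,0,42,1,0,0,0,-1.5,0,48,1,0,0,0,-1.5,0,54,1,0,0,0,-1.5,0,60,1,0,0,0,-1.5,0,63,1,0,0,0,-1.5,0,63,1]}}

```text
time: 7.75
tool_pos: [0.4636, 0.0398, 0.0369]
ee_rot: [-3.141, -0.0, 1.592]
wrist_force: [-0.1, -0.1, -2.8]
width: 0.0219
finger_force: 30.0
```

Call:
{"method": "arm_command", "body": {"targets": [0,0,0,0,0,1.5,1,0,0,0,0,0,2.5,1,0,0,0,0,0,3,1,0,0,0,0,0,3,1]}}

```text
time: 8.15
tool_pos: [0.464, 0.0398, 0.0345]
ee_rot: [3.141, 0.0, 1.592]
wrist_force: [0.1, -0.4, -2.6]
width: 0.0217
finger_force: 30.0
```

Call:
{"method": "arm_command", "body": {"targets": [0,0,0,0,0,0.8,1,0,0,0,0,0,1,1,0,0,0,0,0,1,1]}}

```text
time: 8.45
tool_pos: [0.4641, 0.0398, 0.0343]
ee_rot: [3.141, 0.0, 1.592]
wrist_force: [-2.0, 0.8, 4.1]
width: 0.0215
finger_force: 30.0
```

Call:
{"method": "arm_command", "body": {"targets": [0,0,0,0,0,0,0.2,0,0,0,0,0,0,0.2,0,0,0,0,0,0,0.2,0,0,0,0,0,0,0.2,0,0,0,0,0,-15,0.2,0,0,0,0,0,-40,0.2,0,0,0,0,0,-90,-0.2,0,0,0,0,0,-140,-0.2,0,0,0,0,0,-190,-0.2,0,0,0,0,0,-225,-0.2,0,0,0,0,0,-225,-0.2,0,0,0,0,0,-225,-0.2]}}

```text
time: 9.65
tool_pos: [0.4643, 0.0398, 0.259]
ee_rot: [3.14, 0.0, 1.592]
wrist_force: [0.6, 0.1, 0.3]
width: 0.0563
finger_force: 0.0
```

Run:
```python
from h import *
o=robot.get_obs();print(o['time'],o['tool_pos'],o['ee_rot'],o['width'],abs(o['qvel']).max())
s=snap('wrist');pickle.dump(s,open('w5.pkl','wb'))
save('pics/w5.png',cv2.resize(s['color'],(800,600),interpolation=3))
```

```text
9.65 [0.46434701 0.03981735 0.25903137] [3.13964664e+00 1.99870576e-04 1.59239718e+00] 0.0562983670348435 0.06328558906593827
```

View pics/w5.png

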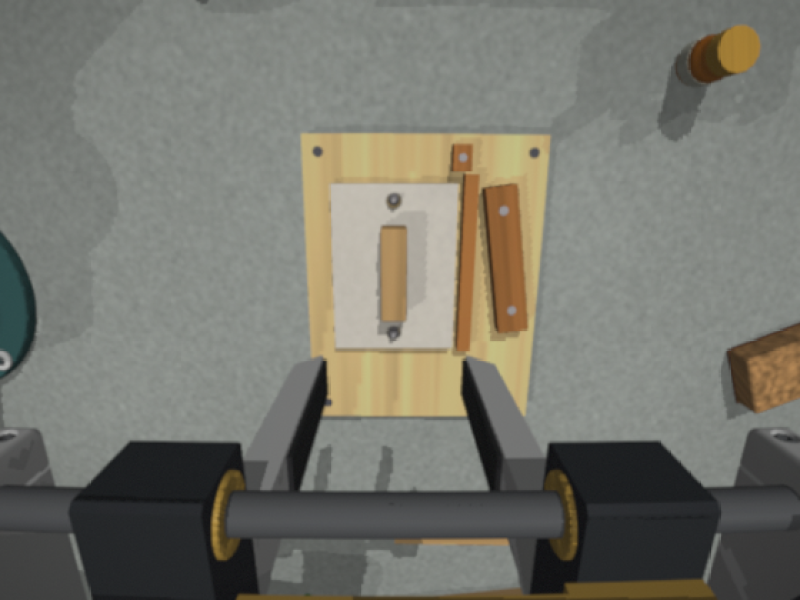

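The panel is seated on both pins, at (394,200) and (393,333), flat over the bed, with the strip beside its edge from (471,174) to (463,350). Now to the wedge.

Call:
{"method": "arm_command", "body": {"targets": [0,0,82.6,-426,27,0,-0.2,0,0,82.6,-426,27,0,-0.2,0,0,82.6,-426,27,0,-0.2,0,0,82.6,-426,27,0,-0.2,0,0,82.6,-426,27,0,-0.2,0,0,82.6,-426,27,0,-0.2,0,0,82.6,-426,27,0,-0.2,0,0,82.6,-426,27,0,-0.2,0,0,82.6,-426,27,0,-0.2,0,0,82.6,-426,27,0,-0.2,0,0,82.6,-426,27,0,-0.2,0,0,82.6,-426,27,0,-0.2,0,0,82.6,-426,27,0,-0.2,0,0,82.6,-426,27,0,-0.2,0,0,82.6,-426,27,0,-0.2]}}

```text
time: 11.2
tool_pos: [0.5003, -0.3849, 0.2589]
ee_rot: [3.141, -0.0, 0.152]
wrist_force: [0.5, 0.7, 0.3]
width: 0.0561
finger_force: 0.0
```

Run:
```python
from fit import *
o=robot.get_obs();print(o['time'],o['tool_pos'],o['ee_rot'],o['width'],abs(o['qvel']).max())
s=snap('wrist');pickle.dump(s,open('w6.pkl','wb'))
save('pics/w6.png',cv2.resize(s['color'],(800,600),interpolation=3))
w5=pickle.load(open('w5.pkl','rb'))
B=[(-80,115,18),(135,115,18),(135,-155,18),(-80,-155,18)]
fit([(w5,B,[(301,134),(550,136),(525,415),(313,415)])],[.464,.039,0,.02])
fit([(w5,[(-6,80,14),(6,80,14),(6,-80,14),(-6,-80,14)],[(463,174),(479,174),(470,350),(457,350)])],[.53,.03,0.018,.02],0)
fit([(w5,[(-55,75,12),(55,75,12),(55,-75,12),(-55,-75,12)],[(331,184),(459,184),(454,347),(334,348)])],[.464,.03,0.018,.02],0)
```

```text
11.2 [ 0.50027908 -0.38485225  0.25886179] [ 3.14107199e+00 -3.24468423e-04  1.52141154e-01] 0.056138710446141334 0.0038454000101597148
pose [ 0.4632  0.0396 -0.0015  0.014 ]
[[-0.2, -0.1], [0.0, 0.4], [0.4, -0.2], [-0.2, -0.1]]
pose [0.5302 0.0421 0.0148 0.0232]
[[0.7, -0.0], [-0.7, -0.0], [-0.1, 0.0], [0.1, 0.0]]
pose [0.4654 0.0375 0.0156 0.0212]
[[-0.3, -0.2], [0.1, -0.1], [-0.8, 0.6], [1.7, -0.1]]
```

View pics/w6.png

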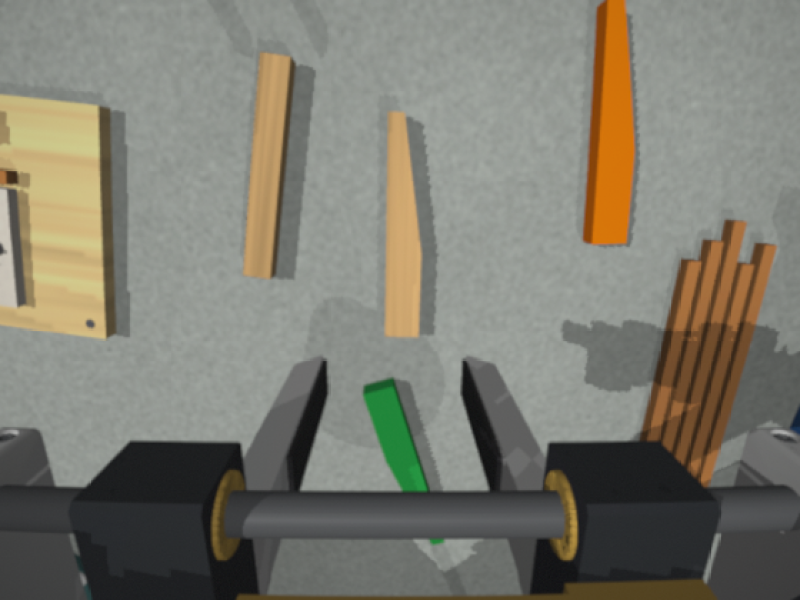

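The natural-wood wedge has its tip corners at (389,112) and (406,114), the taper bend at (421,243), and the tail corners at (419,336) and (386,336). The offcut is at (269,165), the green decoy at (395,430) and the orange decoy at (610,130).

Run:
```python
from fit import *
s=pickle.load(open('w6.pkl','rb'))
M=[(-16,100,22),(-2,100,22),(16,-20,22),(16,-100,22),(-16,-100,22)];px=[(389,112),(406,114),(421,243),(419,336),(386,336)]
for r in(0,1):
    v=fit([(s,M,px)],[.53,-.38,0,-1.45],r)
v=fit([(s,M,px)],[.53,-.38,0,-1.45],0)
C=cloud(s);m=(C[...,2]>.010)&(C[...,2]<.05)&(np.linalg.norm(C[...,:2]-v[:2],axis=2)<.115)
k,l,st,c=cv2.connectedComponentsWithStats(m.astype(np.uint8));i=1+st[1:,4].argmax();Q=C[l==i];print(st[i],'z',np.median(Q[:,2]))
q=(Q-[v[0],v[1],0])@R.from_euler('z',v[3]).as_matrix();print(np.percentile(q,[0,1,50,99,100],axis=0).round(4))
t=q[(q[:,1]<-.03)];print('tail x range by y');[print(a,np.percentile(t[abs(t[:,1]-a)<.006,0],[1,99]).round(4)) for a in(-.09,-.07,-.05)]
# top view check
t=pickle.load(open('top.pkl','rb'));C=cloud(t);m=(C[...,2]>.012)&(C[...,2]<.05)&(np.linalg.norm(C[...,:2]-v[:2],axis=2)<.11);Q=C[m];print('top centroid',Q.mean(0),'wedge z top',np.median(Q[:,2]))
c=R.from_euler('z',v[3]).apply([-.0035,-.0125,0])+v[:3];print('model centroid',c)
for y in (-.082,): print('grasp',R.from_euler('z',v[3]).apply([0,y,0])+v[:3])
```

```text
pose [ 0.5332 -0.3909 -0.0063 -1.4372]
[[0.0, 0.4], [-0.3, -0.8], [0.6, 7.2], [-0.1, -0.2], [-0.2, -0.6]]
pose [ 0.5337 -0.3906 -0.0096 -1.4455]
[[-0.8, 0.8], [0.7, -2.3], [0.2, 6.4], [-0.3, -0.7], [0.1, -0.1]]
pose [ 0.5332 -0.3909 -0.0063 -1.4372]
[[0.0, 0.4], [-0.3, -0.8], [0.6, 7.2], [-0.1, -0.2], [-0.2, -0.6]]
[ 269   78   26  158 3189] z 0.020213223223029597
[[-0.0177 -0.099   0.0174]
 [-0.0175 -0.0968  0.0182]
 [-0.0046 -0.0085  0.0202]
 [ 0.0137  0.0969  0.0221]
 [ 0.0143  0.1003  0.0229]]
tail x range by y
-0.09 [-0.0175  0.0139]
-0.07 [-0.0176  0.0142]
-0.05 [-0.0167  0.0138]
top centroid [ 0.51841298 -0.38989189  0.02193784] wedge z top 0.022068258145011566
model centroid [ 0.52033089 -0.38908458 -0.00629641]
grasp [ 0.45191655 -0.40181161 -0.00629641]
```

Call:
{"method": "arm_command", "body": {"targets": [0,0,1,-50.9,8.1,50,-0.2,0,0,1,-50.9,8.1,100,-0.2,0,0,1,-50.9,8.1,150,-0.2,0,0,1,-50.9,8.1,200,-0.2,0,0,1,-50.9,8.1,235,-0.2,0,0,1,-50.9,8.1,250,-0.2,0,0,1,-50.9,8.1,254,-0.2,0,0,1,-50.9,8.1,254,-0.2,0,0,1,-50.9,8.1,254,-0.2]}}

```text
time: 12.15
tool_pos: [0.4522, -0.4022, 0.0067]
ee_rot: [3.138, -0.002, 0.134]
wrist_force: [0.6, 0.6, 1.0]
width: 0.0565
finger_force: 0.0
```

Call:
{"method": "arm_command", "body": {"targets": [0,0,0,0,0,0,1,0,0,0,0,0,0,1,0,0,0,0,0,0,1,0,0,0,0,0,0,1,0,0,0,0,0,0,1]}}

```text
time: 12.65
tool_pos: [0.4513, -0.4014, 0.0052]
ee_rot: [3.141, -0.001, 0.133]
wrist_force: [-0.6, 0.1, 2.8]
width: 0.0319
finger_force: 30.0
```

Call:
{"method": "arm_command", "body": {"targets": [0,0,0,0,0,-20,1,0,0,0,0,0,-50,1,0,0,0,0,0,-80,1,0,0,-7,11,-17,-95,1,0,0,-14,23,-34,-95,1,0,0,-21,34,-51,-95,1,0,0,-28,46,-68,-95,1,0,0,-35,57,-85,-95,1,0,0,-42,69,-102,-95,1,0,0,-49,80,-119,-95,1,0,0,-56,92,-136,-95,1,0,0,-63,103,-153,-95,1,0,0,-70,115,-170,-95,1,0,0,-77,127,-187,-95,1,0,0,-81,134,-198,-95,1,0,0,-83.5,137.4,-203.3,-95,1,0,0,-83.5,137.4,-203.3,-95,1,0,0,-83.5,137.4,-203.3,-95,1,0,0,-83.5,137.4,-203.3,-95,1]}}

```text
time: 14.55
tool_pos: [0.5598, -0.1819, 0.0992]
ee_rot: [-3.141, 0.0, 1.589]
wrist_force: [-0.0, -0.9, -0.7]
width: 0.0319
finger_force: 30.0
```

Run:
```python
from fit import *
o=robot.get_obs();print(o['time'],o['tool_pos'],o['ee_rot'],o['width'],o['wrist_force'])
s=snap('wrist');pickle.dump(s,open('w7.pkl','wb'))
save('pics/w7.png',cv2.resize(s['color'],(800,600),interpolation=3))
C=cloud(s);J=(C-[.464,.0394,0])@R.from_euler('z',.0205).as_matrix()*1000  # jig frame mm
m=(J[...,2]>70)&(J[...,2]<125)&(abs(J[...,0]-92)<30)&(J[...,1]>-190)
q=J[m];print(len(q),np.percentile(q,[1,50,99],axis=0).round(1))
for y in(-150,-120,-90,-70,-60,-50,-45):
    t=q[abs(q[:,1]-y)<4]
    if len(t):print(y,np.percentile(t[:,0],[2,98]).round(1),np.median(t[:,2]).round(1))
m=(J[...,2]>25)&(J[...,2]<45)&(J[...,1]>-100)&(J[...,1]<85)
for y in(-70,-20,20,60):
    t=J[m&(abs(J[...,1]-y)<4)&(J[...,0]>56)&(J[...,0]<80)];c=J[m&(abs(J[...,1]-y)<4)&(J[...,0]>76)&(J[...,2]>31)]
    print(y,'strip',np.percentile(t[:,0],[2,98]).round(1) if len(t) else 0,'cleat',np.percentile(c[:,0],[2,98]).round(1) if len(c) else 0)
```

```text
14.55 [ 0.55983913 -0.18188679  0.09920711] [-3.14109333e+00  2.05892349e-04  1.58936204e+00] 0.03185773129734143 [-0.01513281 -0.85067622 -0.69415771]
12529 [[  74.7 -188.9  112.4]
 [  88.3 -139.7  113.9]
 [ 105.7  -89.9  115.5]]
-150 [ 75.1 104.5] 114.0
-120 [75.1 99.8] 113.9
-90 [74.6 95.5] 113.7
-70 strip [59.4 65. ] cleat 0
-20 strip 0 cleat 0
20 strip 0 cleat 0
60 strip 0 cleat 0
```

View pics/w7.png

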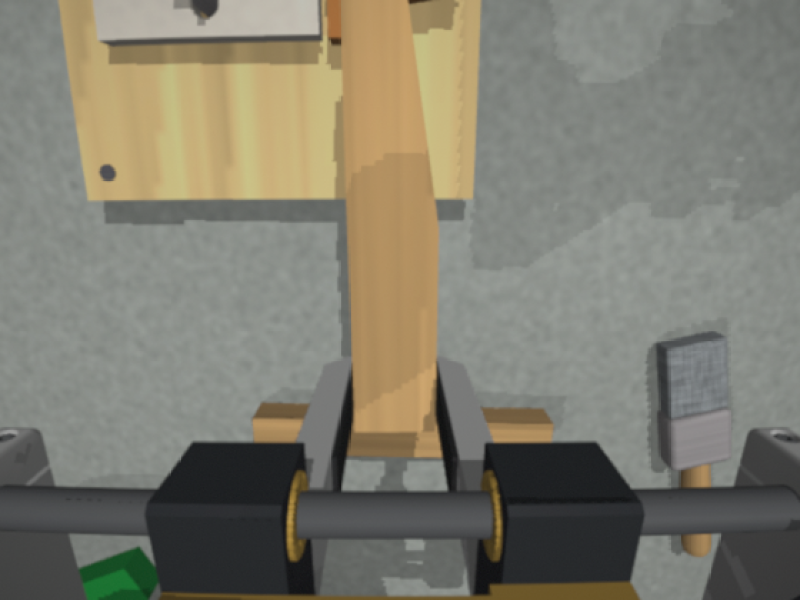

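The wedge is held level over the mouth of the gap, with its straight side near jig x 75, between the strip (outer face about 72) and the cleat (94 or more). Lowering it now.

Call:
{"method": "arm_command", "body": {"targets": [0,0,0,0,0.5,25,1,0,0,0,0,0.5,45,1,0,0,0,0,0.5,60,1,0,0,0,0,0.5,70,1,0,0,0,0,0.5,74,1,0,0,0,0,0.5,74,1,0,0,0,0,0.5,74,1]}}

```text
time: 15.3
tool_pos: [0.5614, -0.1817, 0.0265]
ee_rot: [3.14, 0.001, 1.591]
wrist_force: [-0.3, -0.6, -1.2]
width: 0.0314
finger_force: 30.0
```

Call:
{"method": "arm_command", "body": {"targets": [0,0,0,2,0,1.5,1,0,0,0,8,-0.5,2.5,1,0,0,0,15,-1,2.5,1,0,0,0,22,-1.6,2.5,1,0,0,0,30,-2.5,2.5,1,0,0,0,37,-3.4,2.5,1,0,0,0,44,-4.5,2.5,1,0,0,0,51,-5.5,2.5,1,0,0,0,58,-6.6,2.5,1,0,0,0,64,-7.6,2.5,1,0,0,0,70,-8.5,2.5,1,0,0,0,70,-8.5,2.5,1]}}

```text
time: 16.5
tool_pos: [0.551, -0.1104, 0.0232]
ee_rot: [3.141, -0.001, 1.591]
wrist_force: [1.4, 0.8, 0.8]
width: 0.0318
finger_force: 30.0
```

```bash
cat > st.py <<'E'
from fit import *
o=robot.get_obs();print(o['time'],o['tool_pos'].round(4),o['ee_rot'].round(4),o['wrist_force'].round(1))
s=snap('wrist');C=cloud(s);J=(C-[.464,.0394,-.002])@R.from_euler('z',.0205).as_matrix()*1000
p=(o['tool_pos']-[.464,.0394,0])@R.from_euler('z',.0205).as_matrix()*1000
print('tcp jig',p.round(1),'origin Y',p[1]+83,'contact X',75-.15*(p[1]+83))
pickle.dump(J,open('J.pkl','wb'))
for y in range(-115,85,20):
    m=(abs(J[...,1]-y)<4)&(J[...,0]>30)&(J[...,0]<125);t=J[m]
    if len(t)<5:continue
    # runs along x by height class
    b=np.arange(46,112,1.0);d=np.digitize(t[:,0],b);print(y,' '.join('%d'%round(np.median(t[d==k,2])) if (d==k).any() else '-' for k in range(1,len(b))))
save(f"pics/z{o['time']:.2f}.png",s['color'])
E
python3 st.py
```

```text
16.5 [ 0.551  -0.1104  0.0232] [ 3.1409e+00 -1.1000e-03  1.5910e+00] [1.4 0.8 0.8]
tcp jig [  83.9 -151.6   23.2] origin Y -68.56275337470689 contact X 85.28441300620604
-115 133 134 133 135 134 135 133 136 136 134 135 135 136 135 136 136 136 136 137 137 138 40 40 40 40 40 40 40 40 40 40 40 40 40 40 40 40 40 40 40 40 40 40 40 40 40 40 40 40 40 40 40 40 40 141 137 135 134 135 137 135 134 135 136 135
-95 18 18 18 18 18 18 19 18 18 18 18 18 18 18 18 18 18 18 18 19 - 40 40 40 40 40 40 40 40 40 40 40 40 40 40 40 40 40 40 40 40 40 40 40 40 40 40 40 40 40 40 41 40 40 - 19 18 18 19 18 18 18 19 18 18
-75 30 30 30 30 30 30 30 30 30 32 32 32 32 33 32 32 32 32 32 32 33 40 40 40 40 40 40 40 40 40 40 40 40 40 40 40 40 40 40 40 40 40 40 40 40 40 40 40 40 40 40 40 18 18 18 18 18 18 18 18 19 18 18 18 18
-55 30 30 30 30 30 30 30 30 30 32 32 32 32 32 32 32 32 32 32 32 32 40 40 40 40 40 40 40 40 40 40 40 40 40 40 40 40 40 40 40 40 40 40 40 40 40 40 40 40 34 36 36 36 37 36 36 36 36 36 36 36 36 36 36 36
-35 30 30 30 30 30 30 30 30 31 32 32 32 32 32 32 32 32 32 32 32 32 40 40 40 40 40 40 40 40 40 40 40 40 40 40 40 40 40 40 40 40 40 40 40 41 40 32 36 36 36 36 36 36 36 36 36 36 37 37 37 37 36 37 36 36
-15 30 30 30 30 30 30 30 30 31 32 32 32 32 32 32 32 32 32 32 32 33 40 40 40 40 40 40 40 40 41 40 40 40 39 40 40 40 40 40 40 40 40 40 25 35 36 36 36 37 36 36 36 36 35 36 36 36 36 36 36 36 36 36 36 36
```

The wedge lies on the bed, the strip is almost against the panel, and there is about 1 mm of clearance to the cleat. Now I'll push it home slowly.

Call:
{"method": "arm_command", "body": {"targets": [0,0,0,4,-0.2,0,1,0,0,0,8,-0.4,0,1,0,0,0,12,-0.7,0,1,0,0,0,15,-1,0,1,0,0,0,18,-1.4,0,1,0,0,0,18,-1.4,0,1]}}

```text
time: 17.15
tool_pos: [0.5493, -0.0933, 0.0232]
ee_rot: [3.141, 0.0, 1.591]
wrist_force: [1.6, -0.7, 1.4]
width: 0.0318
finger_force: 30.0
```

Call:
{"method": "arm_command", "body": {"targets": [0,0,0,2,-0.3,0,1,0,0,0,4,-0.6,0,1,0,0,0,6,-0.9,0,1,0,0,0,6,-0.9,0,1]}}

```text
time: 17.55
tool_pos: [0.5481, -0.0882, 0.0232]
ee_rot: [3.141, 0.001, 1.59]
wrist_force: [0.5, -4.1, 1.9]
width: 0.0322
finger_force: 30.0
```

Contact is beginning (Fy −4 N), so I'll continue along the slope.

Call:
{"method": "arm_command", "body": {"targets": [0,0,0,2,-0.3,0,1,0,0,0,4,-0.6,0,1,0,0,0,6,-0.9,0,1,0,0,0,6,-0.9,0,1]}}

```text
time: 17.95
tool_pos: [0.5476, -0.0857, 0.0234]
ee_rot: [3.14, 0.008, 1.591]
wrist_force: [2.1, -12.3, 0.8]
width: 0.0319
finger_force: 30.0
```

```bash
python3 st.py
```

```text
17.95 [ 0.5476 -0.0857  0.0234] [3.1402 0.0081 1.5905] [  2.1 -12.3   0.8]
tcp jig [  81.  -126.8   23.4] origin Y -43.790051585115975 contact X 81.56850773776739
-115 18 18 18 18 18 18 55 61 65 63 65 70 76 76 78 81 82 129 69 40 40 41 40 41 40 41 40 40 40 40 41 40 40 40 40 40 40 40 41 40 40 40 40 40 41 40 41 41 40 41 47 130 95 78 80 78 76 72 68 64 64 60 65 18 18
-95 140 140 141 140 140 140 140 140 140 140 140 140 140 140 140 141 140 139 136 134 134 134 134 134 134 134 134 134 134 135 134 134 135 135 134 134 135 134 134 134 134 134 134 134 134 134 135 134 134 134 134 138 138 140 139 140 140 140 140 141 140 140 140 140 140
-75 30 30 29 30 30 30 31 32 32 32 32 32 32 32 32 32 32 32 41 40 40 40 40 41 40 40 40 40 40 40 40 40 40 40 40 40 40 41 41 40 40 40 40 40 40 40 40 40 40 40 40 - - 18 19 18 18 19 18 18 18 18 18 18 18
-55 30 30 30 30 30 30 31 33 32 32 32 32 32 32 32 32 32 33 41 41 40 40 40 40 40 40 40 40 40 40 40 40 40 40 41 40 40 40 41 40 40 40 40 40 40 40 40 40 40 40 36 36 36 36 36 37 36 36 36 36 36 36 36 36 36
-35 30 30 30 30 30 30 30 32 32 32 32 32 32 32 32 32 32 32 40 40 40 40 40 40 40 40 40 40 40 40 41 40 40 41 40 40 40 40 40 40 40 40 40 40 40 40 40 36 37 36 36 36 36 36 36 36 36 36 37 36 36 36 37 36 36
-15 30 30 30 30 30 30 30 32 32 32 32 32 32 32 32 32 32 32 32 40 40 40 40 40 40 40 40 41 40 40 40 40 40 40 40 40 40 41 40 40 40 40 40 40 36 36 36 36 36 36 36 36 36 36 36 36 37 36 36 36 36 36 36 37 36
5 30 31 30 30 30 30 30 32 32 32 32 32 32 32 32 32 32 32 32 40 40 40 40 40 40 40 40 40 40 40 40 40 40 40 40 40 40 40 40 40 40 36 36 36 36 36 36 36 36 36 36 36 36 36 36 36 36 36 36 36 36 36 36 36 36
```

Call:
{"method": "arm_command", "body": {"targets": [0,0,0,1.5,-0.2,0,1,0,0,0,3,-0.3,0,1,0,0,0,3,-0.3,0,1,0,0,0,3,-0.3,0,1]}}

```text
time: 18.4
tool_pos: [0.5475, -0.0852, 0.0237]
ee_rot: [3.14, 0.013, 1.59]
wrist_force: [3.3, -17.3, 0.3]
width: 0.0318
finger_force: 30.0
```

```bash
python3 st.py | head -2
python3 - <<'E'
import pickle,numpy as np
J=pickle.load(open('J.pkl','rb'))
for y in (-70,-50,-30,-10,5,20,35,50,65):
    t=J[(abs(J[...,1]-y)<4)]
    g=lambda z,a,b:np.percentile(t[(abs(t[:,2]-z)<.8)&(t[:,0]>a)&(t[:,0]<b),0],[2,98]).round(1)
    try: print(y,'panel edge',g(30,0,60)[1],'strip',g(32.3,50,75),'wedge',g(40.2,50,110),'cleat',g(36.2,60,100)[0] if y>-60 else '')
    except Exception as e: pass
E
```

```text
18.4 [ 0.5475 -0.0852  0.0237] [3.1395 0.0125 1.5903] [  3.3 -17.3   0.3]
tcp jig [  81.  -126.3   23.7] origin Y -43.328924168919556 contact X 81.49933862533793
-70 panel edge 51.7 strip [53.  63.6] wedge [65.3 96.1] cleat 
-50 panel edge 51.5 strip [52.8 63.6] wedge [65.4 94.1] cleat 95.3
-30 panel edge 51.8 strip [53.2 63.8] wedge [65.5 91.3] cleat 92.4
-10 panel edge 51.9 strip [53.2 64.2] wedge [65.6 88.6] cleat 89.3
5 panel edge 51.9 strip [52.9 64.1] wedge [65.5 86.3] cleat 87.3
```

Call:
{"method": "arm_command", "body": {"targets": [0,0,0,1,0,0,1,0,0,0,2,0,0,1,0,0,0,2,0,0,1,0,0,0,2,0,0,1,0,0,0,2,0,0,1,0,0,0,2,0,0,1]}}

```text
time: 19.05
tool_pos: [0.5475, -0.0848, 0.0238]
ee_rot: [3.14, 0.015, 1.59]
wrist_force: [2.6, -20.7, 0.9]
width: 0.0319
finger_force: 30.0
```

```bash
python3 st.py | sed -n '1,2p;5,9p'
```

```text
19.05 [ 0.5475 -0.0848  0.0238] [3.1395 0.0154 1.59  ] [  2.6 -20.7   0.9]
tcp jig [  80.9 -125.9   23.8] origin Y -42.924116584749726 contact X 81.43861748771246
-75 30 30 30 30 30 31 32 32 32 32 32 33 32 33 32 32 32 32 40 41 41 41 40 41 41 41 41 41 40 41 40 41 41 41 41 41 40 41 41 41 41 41 41 41 41 40 41 41 41 41 41 - - 18 19 18 18 18 18 19 18 18 19 18 18
-55 30 30 30 30 30 30 32 32 32 32 32 32 32 32 32 33 32 32 41 41 41 40 40 41 40 41 41 40 41 41 41 40 41 41 41 41 40 41 41 41 41 41 41 41 41 41 40 41 41 40 36 36 36 36 36 36 36 36 36 36 36 36 36 36 36
-35 30 30 30 30 30 30 30 32 32 32 32 32 32 32 32 32 32 33 40 40 40 41 41 40 40 41 41 40 40 40 40 41 41 40 41 41 40 40 41 41 41 41 40 41 41 41 40 36 36 36 36 36 36 36 36 36 36 36 37 37 37 37 37 37 36
-15 30 30 30 31 31 30 31 32 32 32 32 32 33 32 32 32 32 32 32 40 40 40 40 40 40 40 41 40 40 40 40 40 40 40 40 40 40 41 40 40 40 40 41 40 36 36 36 36 36 36 36 36 36 36 36 36 36 36 36 36 36 36 36 36 36
5 30 30 30 30 30 30 31 32 32 32 32 32 32 32 32 32 32 32 32 40 40 41 40 40 40 40 40 40 41 40 40 40 40 40 40 40 40 40 40 41 40 36 36 36 36 36 36 36 36 36 36 36 36 36 36 36 36 36 36 36 36 36 36 36 36
```

The wedge has stalled at about 21 N. The panel is flat, the strip is tight against it all along the part in view, and the grip is holding. Handing in.

```bash
python3 -c "
from bench import robot
print(robot.close_job())"
```

```text
the job is handed in; nothing more can be done
None
```

The job is handed in at about 19 s: the panel is flush on the pins, the wedge is jammed at about 21 N and still gripped, and the strip was tight and flush along the part of the panel edge in view; the other pieces were not touched.

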